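# Balance a sealed specimen carrier on a ridge to find its centre of mass

## Task

The sealed square metal tube has to be clamped at its centre of mass later, so find that point: lay the tube squarely across the crest of the steel balancing block and shift it until it stays level there by itself, both ends free in the air, with nothing else touching it. Set it down gently, never press the sprung ridge down hard, and leave the other things where they are.

Things in the scene. Friction and masses are not known exactly. Their poses are not given: they have to be found in the camera images.
- carrier: closed square aluminium tube with a grey cap at each end, 260 mm long (its y axis), 22 mm wide (x), 24 mm tall (z), 0.27 kg in all, lying flat on the bench. Origin: centre of its underside, at mid length. A heavy core is wedged firmly at an unknown, unseen place inside, so that the centre of mass lies anywhere up to 45 mm to either side of mid length along y; the core does not shift
- fulcrum: steel block fixed to the bench: base plate 74 (x) by 96 mm (y), 8 mm thick, with 3 mm screw heads, and on springs above it a sloping ridge 60 mm long along x. Its crest is a flat strip of firm dark rubber, 10 mm wide (y), top 30 mm above the bench. Origin: on the bench under the crest's middle. A tube with its centre of mass over the crest stays level; else it tips 0.2 to 0.3 rad until its heavy end meets the bench
- ridge (a joint): how far the balancing block's sprung ridge is pressed straight down, in m: 0 with nothing on it, 0.009 at its stop; about 2 N per mm, so that the tube's own weight presses it down by 1 to 1.5 mm
- beaker: clear beaker, 63 mm wide, 76 mm tall, behind the work: bystander, loose; origin at the centre of its underside
- wax_block: small pale wax block, 34x42x22 mm, behind the work: bystander, loose; origin at the centre of its underside
- timer: small desk timer, 60x66x18 mm, at the right of the work: bystander, loose; origin at the centre of its underside
- petri_1: flat round dish, 58 mm wide, 15 mm tall, at the right of the work: bystander, loose; origin at the centre of its underside
- marker_1: capped marker pen, 130 mm long, at the left of the work: bystander, loose; origin at the centre of its underside
There are look-alikes about, which are no part of the job. There is more than one size of the fulcrum; the job needs the middle-sized.

How it is judged:
On the way:
1. the tube lies across the balancing block's ridge (contact force between carrier and fulcrum above 0.5 N and horizontal distance between carrier and fulcrum below 0.07 m and height (world z) of carrier above 0.015 m), for 0.2 s.
At the end, for the whole second after the job is handed in: the tube rests on the ridge's crest alone (which carries over 2.2 N of its 2.65 N), level within 0.035 rad, its underside 25 to 33 mm above the bench, square to the ridge within 0.25 rad and with mid width within 25 mm of the middle of the crest's length, let go and at rest (contact force between carrier and fulcrum above 2.2 N and angle between carrier's own z axis and vertical below 0.035 rad and z of carrier in the frame of fulcrum between 0.025 and 0.033 m and x of carrier in the frame of fulcrum between -0.025 and 0.025 m and angle between the y axis of carrier and the y axis of fulcrum, either way round below 0.25 rad and linear speed of carrier below 0.02 m/s and angular speed of carrier below 0.15 rad/s); the robot touches nothing.
It fails at once if the ridge is pressed down hard, by more than 5.5 mm of its 9 mm (some 11 N), by pressing or dropping the tube on it (value of joint ridge above 0.0055 m).
It fails at once if a bystander is shifted by more than 20 mm (distance of any of beaker, wax_block, timer, petri_1, marker_1 from where it was at the start of the episode above 0.02 m).
It also fails if it takes over 64 s, if anything falls off the work surface, if the arm or the gripper's body presses on something with over 40 N, if the wrist force passes 120 N, or if a joint passes its speed limit or range.

## Robot

A 7-joint arm with a two-finger parallel gripper is mounted at the origin on a cart in front of the work surface, level with it; the furniture and walls round the work are solid. World frame = base frame: x ahead of the robot, y to its left, z up, the work surface at z = 0. Lengths are in m, angles in rad, forces in N, time in s.
With the tool pointing down it reaches from about 0.4 to 0.85 m from the base axis. Payload 10.4 kg.
Tool frame: the origin (TCP) lies at the very end of the fingers, on their centre line; the grasp point (between the pads) lies 19 mm behind it (manip.grip_point_offset is the distance from the TCP to the grasp point, in m); z points along the fingers, y is the line along which they close (so a half turn about z gives the same grasp; the last joint's range is limited). The gripper opens to 85 mm and grips with 20 to 120 N. Pads are 22 mm wide; open, the fingers measure 114 mm over their backs; the gripper's body (76 mm by 85 mm) begins 54 mm behind the grasp point. The pads swing forward as they close: fully open they stand 13 mm farther back than shut.
Start: joints at [1.077, 0.332, -0.065, 1.46, 0.022, 1.35, -0.088], TCP at [0.284, -0.557, 0.231] pointing down, gripper open.
Joint ranges: [-2.6, 2.6], [-0.5, 2.12], [-1.47, 1.34], [0.16, 2.42], [-1.27, 4.41], [0.06, 2.06], [-2.6, 2.6]. Speed limits (rad/s): [2.22, 2.22, 2.79, 2.79, 3.14, 3.14, 3.14].

## Interface

Orientations are given as a unit quaternion [x, y, z, w].
In Python, from workcell import manip gives the robot as it stands. The module is installed in compiled form; this text tells all that it offers.
- The arm moves only by the shell command python3 -m inch 'ROWS' [OPENING] [FORCE]. ROWS is JSON, a list of rows, each a list of 2 entries, a list of its own where there are three numbers: the shift along the tool's x, y, z each as a share of 0.08 m, from -1 to 1, then the turn, a rotation vector about the tool's x, y, z each as a share of 45 degrees, from -1 to 1. A call has exactly 10 rows; each row is the pose to reach, as a shift and turn from the pose commanded when the call began, along the tool's axes at that moment; what a row does not reach only later rows make up. A row lasts 1/10 s, in which the tool goes at most 50 mm and 8.59 degrees, less where a joint would pass 70% of its speed; a pose out of reach is approached as far as the arm can. A call with a number of a shift or a turn outside -1 to 1 is refused whole. A call with a gripper value outside its range is refused whole. OPENING is the opening, from 0 (shut) to 1 (fully open), set as the call begins (- or left out, the last holds). The fingers move at their own pace and stop on an object; FORCE is the grip in N (left out, the last holds). Time passes only in rows, so rows that repeat a pose let the fingers close, or fill a call up. It gives the time, the measured TCP pose, the force, the opening and the grip force at its end, in the units of the state.
- manip.get_obs(): the state, without advancing time (a new reading comes with each control period).
- manip.camera(name): name is "scene" or "top"; returns the picture (480x640x3 uint8, red, green, blue); there is no depth.
- manip.camera_params(name): a dict with "fov_y" (degrees; the focal length in pixels is half the picture's height over the tangent of half this angle, whatever the lens; pixels are square), "cx", "cy" (the principal point, pixels), "k1" (the pictures are not rectified: a ray, as slopes to the right and down, at radius r is drawn at 1 + k1 r^2 times it, then the intrinsics apply), "camera_from_world" (4x4, takes a point from world to camera coordinates). Camera axes: x right, y up, looking along -z (the intrinsics and any distortion apply to the point x, -y, -z); pixel columns grow to the right and rows downward; lengths in m; the calibration is good to about 2 mm. A picture is of the moment at which its call begins. camera_params takes no time and is no camera call.
- manip.hand_in(): hands the job in; it is judged then, once.
The state is a dict: "clock": time; "joint_pos": joint angles; "joint_velocities": joint speeds; "tau": joint torques, N m; "position": TCP position; "ee_rot": TCP orientation; "ft_force": force on the tool from outside, world axes, zero at the start; "torque": the same for the moment, N m; "grip_width": opening from 0.0 (shut) to 1.0 (fully open); "grasp_force": force on a finger pad.
Only numpy, scipy, OpenCV 4.12 (cv2) and the standard library are available. Lean on these libraries where they do the work, as an engineer would, in place of code of your own. Each camera call takes 0.05 s, during which the arm holds its last target. There are 200 camera calls.

## Working session

There is one attempt and no reset: what is moved stays moved. The work goes in short steps, Python scripts to look and compute and a shell command to move; the robot and the scene stay as the last step left them, time stands still between calls to the robot, and variables do not carry over. Pictures are saved under pics/ and viewed, at most 10 in all, crops included, and the job is handed in when it is done.

```bash
mkdir -p pics; cat > h.py <<'E'
import numpy as np, cv2
from workcell import manip
from scipy.spatial.transform import Rotation as R
def cam(n):
    p=manip.camera_params(n); f=240/np.tan(np.radians(p['fov_y'])/2); return p,f,np.array(p['camera_from_world'])
def ray(n,u,v):
    p,f,T=cam(n); K=np.array([[f,0,p['cx']],[0,f,p['cy']],[0,0,1.]])
    x,y=(u-p['cx'])/f,(v-p['cy'])/f; a,b=x,y
    for _ in range(30):
        s=1+p['k1']*(a*a+b*b); a,b=x/s,y/s
    d=T[:3,:3].T@np.array([a,-b,-1.]); o=-T[:3,:3].T@T[:3,3]; return o,d
def pt(n,u,v,z):
    o,d=ray(n,u,v); return o+d*(z-o[2])/d[2]
def proj(n,P):
    p,f,T=cam(n); c=T[:3,:3]@np.array(P)+T[:3,3]; a,b=c[0]/-c[2],-c[1]/-c[2]; s=1+p['k1']*(a*a+b*b)
    return np.array([p['cx']+f*a*s,p['cy']+f*b*s])
def shot(n,f):
    im=cv2.cvtColor(manip.camera(n),cv2.COLOR_RGB2BGR); cv2.imwrite(f,im); return im
E
python3 - <<'E'
from h import *
for n in('scene','top'):
    shot(n,f'pics/{n}0.png'); p=manip.camera_params(n); o,d=ray(n,320,240); print(n,p['fov_y'],p['k1'],o,d)
o=manip.get_obs();print({k:np.round(v,3) for k,v in o.items()})
E
```

```text
scene 42.81561240024604 -0.12921193085344979 [-0.12853898 -0.9234399   0.7087757 ] [ 0.55810367  0.59815415 -0.57557794]
top 57.81452506580774 0.019885770622884713 [ 0.44848521 -0.23304619  0.96717533] [ 0.08210343 -0.03621285 -0.99609818]
{'clock': np.float64(0.1), 'joint_pos': array([ 1.077,  0.333, -0.065,  1.461,  0.022,  1.35 , -0.088]), 'joint_velocities': array([ 0.001, -0.001, -0.001, -0.003, -0.001,  0.001, -0.002]), 'tau': array([ 2.0000e-03, -6.2674e+01,  5.0000e-02, -3.9243e+01,  1.6000e-02,
        7.0000e-03, -0.0000e+00]), 'position': array([ 0.283, -0.557,  0.231]), 'ee_rot': array([ 0.972,  0.233, -0.   , -0.001]), 'ft_force': array([-0.242, -0.711,  0.016]), 'torque': array([-0.016, -0.011,  0.011]), 'grasp_force': np.float64(0.0), 'grip_width': np.float64(0.998)}
```

View pics/top0.png

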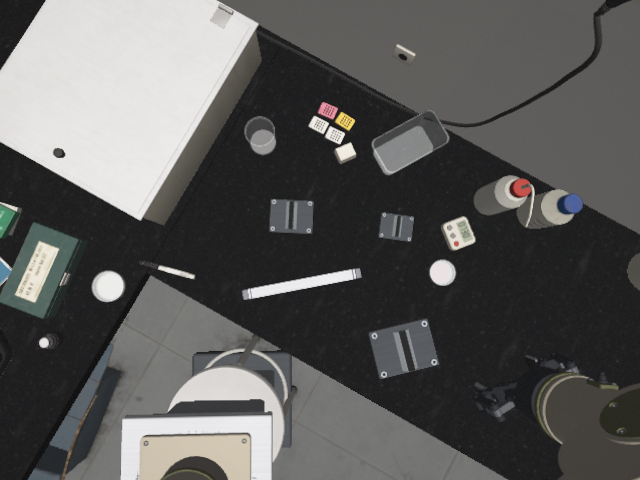

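View pics/scene0.png

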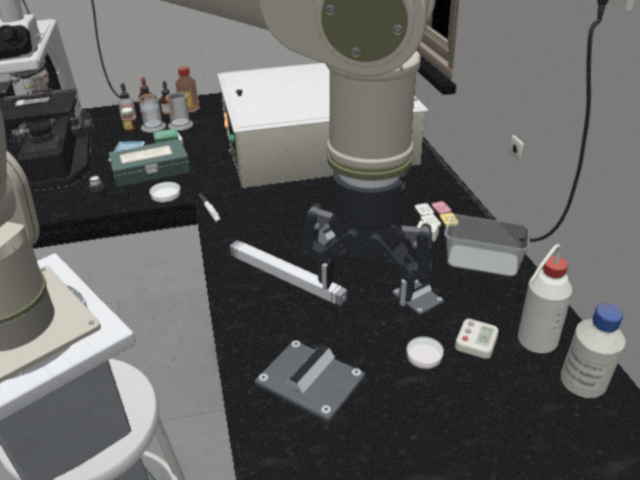

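Top view: three candidate blocks at (292,216), (397,227) and (405,348), and the white tube from (244,294) to (360,273). The next step is to measure the plates.

```bash
python3 - <<'E'
from h import *
im=cv2.imread('pics/top0.png'); g=cv2.cvtColor(im,cv2.COLOR_BGR2HSV)
def show(mask,c,z,name):
    n,l,s,ce=cv2.connectedComponentsWithStats(mask)
    ids=np.unique(l[c[1]-12:c[1]+12,c[0]-12:c[0]+12]); ids=[i for i in ids if i and s[i,4]>60]
    m=np.isin(l,ids).astype(np.uint8); m=cv2.morphologyEx(m,cv2.MORPH_CLOSE,np.ones((7,7)))
    cs,_=cv2.findContours(m,0,2); r=cv2.minAreaRect(np.vstack(cs)); b=cv2.boxPoints(r)
    P=np.array([pt('top',u,v,z)[:2] for u,v in b]); e=np.diff(np.vstack([P,P[:1]]),axis=0)
    print(name,b.round(0).tolist(),'centre',P.mean(0).round(4),'sides',np.linalg.norm(e,axis=1).round(3),'ang',np.degrees(np.arctan2(e[:,1],e[:,0])).round(1))
v=g[...,2]; m=(v>52).astype(np.uint8)
for c in((292,216),(397,227),(405,348)): show(m,c,.008,'block')
show((v>120).astype(np.uint8),(302,285),.024,'tube')
# ridge darkness crops
a=cv2.resize(im[190:245,255:425],None,fx=4,fy=4,interpolation=cv2.INTER_CUBIC)
b=cv2.resize(im[255:310,225:395],None,fx=4,fy=4,interpolation=cv2.INTER_CUBIC)
cv2.imwrite('pics/crop.png',np.vstack([a,b]))
o=manip.get_obs(); print(o['position'])
E
```

```text
block [[268.0, 232.0], [270.0, 198.0], [313.0, 200.0], [312.0, 234.0]] centre [ 0.5817 -0.2038] sides [0.075 0.097 0.075 0.097] ang [ -2.5 -92.8 177.1  87.2]
block [[378.0, 237.0], [381.0, 211.0], [414.0, 216.0], [411.0, 242.0]] centre [ 0.5562 -0.4376] sides [0.058 0.075 0.058 0.074] ang [ -9.3 -98.6 170.4  81.4]
block [[368.0, 332.0], [428.0, 317.0], [439.0, 364.0], [379.0, 379.0]] centre [ 0.2901 -0.4471] sides [0.136 0.104 0.135 0.103] ang [ -76.8 -167.6  103.    13.1]
tube [[242.0, 289.0], [359.0, 267.0], [361.0, 277.0], [244.0, 300.0]] centre [ 0.4327 -0.2269] sides [0.258 0.023 0.258 0.023] ang [ -79.8 -170.2  100.1   11. ]
[ 0.28332961 -0.55671637  0.23061994]
```

View pics/crop.png

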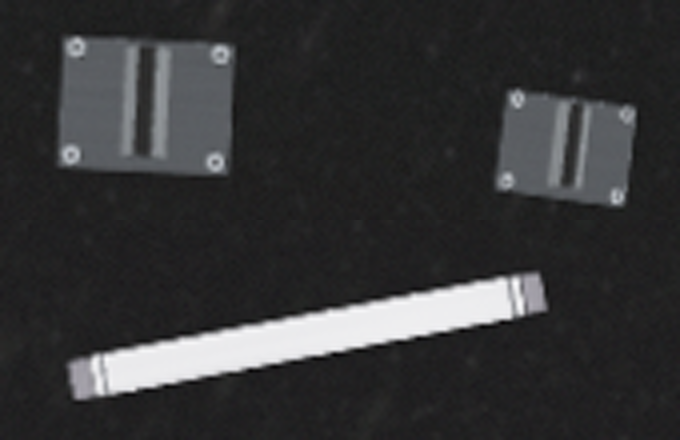

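The crop shows the mid-sized plate at (292,216), about 75x97 mm, which matches the 74x96 mm described. The others measure 58x75 mm and 104x136 mm. I pick this one: centre (0.582,-0.204), crest along -2.7°. The tube is at (0.433,-0.227) with its axis at 100°.

```bash
cat >> h.py <<'E'
def go(x,y,z,ya):
    """shift/turn shares to reach TCP x,y,z with tool y at world angle ya (deg), tool down"""
    o=manip.get_obs(); Rm=R.from_quat(o['ee_rot']); a=np.radians(ya)
    Y=np.array([np.cos(a),np.sin(a),0]); Z=np.array([0,0,-1.]); Rt=R.from_matrix(np.c_[np.cross(Y,Z),Y,Z])
    s=Rm.inv().apply(np.array([x,y,z])-o['position'])/.08; w=(Rm.inv()*Rt).as_rotvec()/np.radians(45)
    print('t',round(float(o['clock']),2),'pos',o['position'].round(4),'shift',s.round(3),'turn',w.round(3),'F',o['ft_force'].round(2),'w',round(float(o['grip_width']),3))
E
python3 - <<'E'
from h import *
for z,(u,v) in((.030,(291.4,215.4)),): print('crest',pt('top',u,v,z))
a,b=pt('top',255+148/4,190+47/4,.03),pt('top',255+142/4,190+155/4,.03);print(a,b,(a+b)/2,np.linalg.norm(a-b))
# check against scene view
print(proj('scene',[.4327,-.2269,.024]),proj('scene',(a+b)/2))
go(.4327,-.2269,.15,10.2)
E
```

```text
crest [ 0.57982655 -0.20558116  0.03      ]
[ 0.60975092 -0.20706731  0.03      ] [ 0.55070158 -0.20345865  0.03      ] [ 0.58022625 -0.20526298  0.03      ] 0.05915950272717756
[285.15848956 266.1299013 ] [333.99046428 227.02007642]
t 0.1 pos [ 0.2833 -0.5567  0.2306] shift [ 3.534 -2.826  1.011] turn [-1.000e-03 -1.000e-03 -1.627e+00] F [-0.24 -0.71  0.02] w 0.998
```

```bash

python3 -m inch '[[[0.1,-0.08,0],[0,0,0]],[[0.2,-0.16,0],[0,0,0]],[[0.35,-0.28,0],[0,0,0]],[[0.5,-0.4,0],[0,0,0]],[[0.65,-0.52,0],[0,0,0]],[[0.8,-0.64,0],[0,0,0]],[[0.9,-0.72,0],[0,0,0]],[[1,-0.8,0],[0,0,0]],[[1,-0.8,0],[0,0,0]],[[1,-0.8,0],[0,0,0]]]' 0.7
python3 -m inch '[[[0.15,-0.12,0],[0,0,0]],[[0.3,-0.24,0],[0,0,0]],[[0.45,-0.36,0],[0,0,0]],[[0.6,-0.48,0],[0,0,0]],[[0.75,-0.6,0],[0,0,0]],[[0.85,-0.68,0],[0,0,0]],[[0.95,-0.76,0],[0,0,0]],[[1,-0.8,0],[0,0,0]],[[1,-0.8,0],[0,0,0]],[[1,-0.8,0],[0,0,0]]]'
python3 -m inch '[[[0.15,-0.12,0.1],[0,0,0]],[[0.3,-0.24,0.2],[0,0,0]],[[0.45,-0.36,0.3],[0,0,0]],[[0.6,-0.48,0.4],[0,0,0]],[[0.75,-0.6,0.5],[0,0,0]],[[0.85,-0.68,0.5],[0,0,0]],[[0.95,-0.76,0.5],[0,0,0]],[[1,-0.8,0.5],[0,0,0]],[[1,-0.8,0.5],[0,0,0]],[[1,-0.8,0.5],[0,0,0]]]'
python3 -m inch '[[[0.05,-0.05,0.05],[0,0,-0.1]],[[0.1,-0.1,0.1],[0,0,-0.2]],[[0.2,-0.2,0.2],[0,0,-0.35]],[[0.3,-0.25,0.3],[0,0,-0.5]],[[0.4,-0.3,0.35],[0,0,-0.65]],[[0.5,-0.4,0.4],[0,0,-0.75]],[[0.53,-0.43,0.5],[0,0,-0.82]],[[0.53,-0.43,0.5],[0,0,-0.82]],[[0.53,-0.43,0.5],[0,0,-0.82]],[[0.53,-0.43,0.5],[0,0,-0.82]]]'
python3 -c "
from h import *
go(.4327,-.2269,.08,10.2)"
```

```text
clock: 1.1
position: [0.3256, -0.4639, 0.2314]
ee_rot: [0.972, 0.233, -0.0, 0.0]
ft_force: [0.5, 0.4, 0.2]
grip_width: 0.7
grasp_force: 0.0
clock: 2.1
position: [0.3678, -0.3708, 0.2313]
ee_rot: [0.972, 0.233, -0.0, 0.0]
ft_force: [-0.3, -0.1, -0.3]
grip_width: 0.699
grasp_force: 0.0
clock: 3.1
position: [0.4102, -0.2775, 0.1916]
ee_rot: [0.972, 0.233, 0.0, 0.0]
ft_force: [-0.4, -0.4, 0.3]
grip_width: 0.699
grasp_force: 0.0
clock: 4.1
position: [0.4324, -0.2279, 0.1517]
ee_rot: [0.849, 0.528, 0.0, 0.0]
ft_force: [-0.1, -0.1, 0.4]
grip_width: 0.702
grasp_force: 0.0
t 4.1 pos [ 0.4324 -0.2279  0.1517] shift [ 0.013 -0.003  0.897] turn [ 0.001  0.001 -0.81 ] F [-0.09 -0.13  0.44] w 0.702
```

```bash

python3 -m inch '[[[0,0,0.1],[0,0,-0.1]],[[0,0,0.2],[0,0,-0.25]],[[0,0,0.3],[0,0,-0.4]],[[0,0,0.4],[0,0,-0.55]],[[0,0,0.5],[0,0,-0.7]],[[0,0,0.6],[0,0,-0.81]],[[0.01,0,0.7],[0,0,-0.81]],[[0.01,0,0.8],[0,0,-0.81]],[[0.01,0,0.9],[0,0,-0.81]],[[0.01,0,0.9],[0,0,-0.81]]]'
python3 - <<'E'
from h import *
go(.4327,-.2269,.004,10.2)
T=[];F=[]
for i in range(16):
    im=manip.camera('top'); o=manip.get_obs(); T.append(o['torque']);F.append(o['ft_force'])
Rm=R.from_quat(o['ee_rot']).inv()
T=Rm.apply(T);print(T.mean(0).round(4),T.std(0).round(4),np.mean(F,0).round(3),np.std(F,0).round(2)); np.save('base.npy',T.mean(0))
cv2.imwrite('pics/pre.png',cv2.resize(im[180:330,200:400,::-1],None,fx=4,fy=4))
E
```

```text
clock: 5.1
position: [0.4322, -0.2262, 0.0782]
ee_rot: [0.641, 0.767, -0.0, -0.001]
ft_force: [-0.6, 0.3, 0.3]
grip_width: 0.702
grasp_force: 0.0
t 5.1 pos [ 0.4322 -0.2262  0.0782] shift [-0.011  0.005  0.928] turn [-0.002 -0.001  0.001] F [-0.55  0.33  0.33] w 0.702
[-0.0127  0.0105 -0.0043] [0.0312 0.0234 0.0308] [ 0.061  0.012 -0.059] [0.52 0.41 0.45]
```

View pics/pre.png

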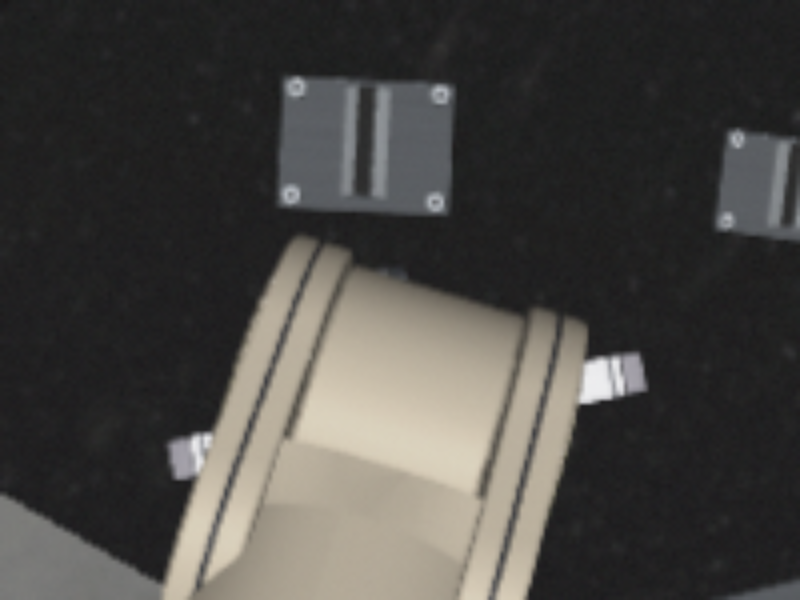

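The picture shows the arm squarely over the tube's middle, with both grey caps visible at about (190,457) and (625,375) of the crop. The block is untouched. Now I descend and grip.

```bash

python3 -m inch '[[[0,0,0.12],[0,0,0]],[[0,0,0.24],[0,0,0]],[[0,0,0.36],[0,0,0]],[[0,0,0.48],[0,0,0]],[[0,0,0.6],[0,0,0]],[[-0.01,0,0.72],[0,0,0]],[[-0.01,0,0.82],[0,0,0]],[[-0.01,0,0.88],[0,0,0]],[[-0.01,0,0.91],[0,0,0]],[[-0.01,0,0.91],[0,0,0]]]'
python3 -m inch '[[[0,0,0],[0,0,0]],[[0,0,0],[0,0,0]],[[0,0,0],[0,0,0]],[[0,0,0],[0,0,0]],[[0,0,0],[0,0,0]],[[0,0,0],[0,0,0]],[[0,0,0],[0,0,0]],[[0,0,0],[0,0,0]],[[0,0,0],[0,0,0]],[[0,0,0],[0,0,0]]]' 0 80
python3 -m inch '[[[0,0,-0.1],[0,0,0]],[[0,0,-0.2],[0,0,0]],[[0,0,-0.3],[0,0,0]],[[0,0,-0.4],[0,0,0]],[[0,0,-0.5],[0,0,0]],[[0,0,-0.6],[0,0,0]],[[0,0,-0.7],[0,0,0]],[[0,0,-0.75],[0,0,0]],[[0,0,-0.75],[0,0,0]],[[0,0,-0.75],[0,0,0]]]'
python3 - <<'E'
from h import *
go(.581,-.2047,.07,-3)
T=[];F=[]
for i in range(50):
    im=manip.camera('scene' if i%2 else 'top'); o=manip.get_obs(); T.append(o['torque']);F.append(o['ft_force'])
    if i==1: cv2.imwrite('pics/held.png',im[...,::-1])
Rm=R.from_quat(o['ee_rot']).inv()
T=Rm.apply(T);print(T.mean(0).round(4),T.std(0).round(4),np.mean(F,0).round(3),o['clock'],o['position'])
b=np.load('base.npy'); print('toolx world dir',Rm.inv().apply([1,0,0]).round(3))
# r=(d,0,.) along tool x, force (0,0,+mg) in tool => torque_y=-d*mg
for bb in (0,b[1]): print('com along tool x mm', -(T[:,1].mean()-bb)/2.65*1000)
E
```

```text
clock: 6.9
position: [0.433, -0.2272, 0.0064]
ee_rot: [0.641, 0.768, 0.0, -0.0]
ft_force: [0.9, -0.1, 0.0]
grip_width: 0.7
grasp_force: 0.0
clock: 7.9
position: [0.4332, -0.2274, 0.0071]
ee_rot: [0.641, 0.768, -0.0, 0.0]
ft_force: [-3.0, 0.3, 5.4]
grip_width: 0.235
grasp_force: 79.1
clock: 8.9
position: [0.4329, -0.2272, 0.0664]
ee_rot: [0.641, 0.768, -0.0, -0.0]
ft_force: [-0.1, 0.0, -2.7]
grip_width: 0.234
grasp_force: 78.4
t 8.9 pos [ 0.4329 -0.2272  0.0664] shift [-0.055  1.872 -0.046] turn [-0.    -0.     0.296] F [-0.12  0.05 -2.68] w 0.234
[0.0049 0.0608 0.0044] [0.0306 0.029  0.0259] [ 0.029  0.061 -2.741] 11.4 [ 0.43304398 -0.22721898  0.06653594]
toolx world dir [-0.179  0.984 -0.   ]
com along tool x mm -22.939471672316404
com along tool x mm -18.963367133177858
```

View pics/held.png

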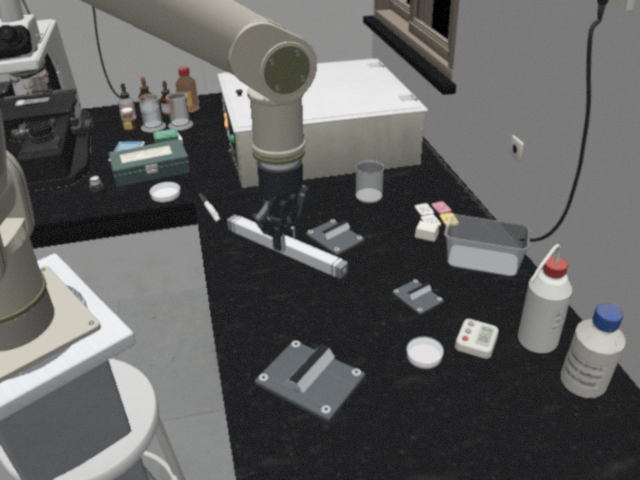

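The tube is held level with its centre of mass about 21.5 mm toward -y from the grip. The picture shows it lifted clear at (287,245), block at (335,236), everything else untouched. Now I carry it over.

```bash

python3 -m inch '[[[0,0.1,0],[0,0,0.03]],[[0,0.2,0],[0,0,0.06]],[[0,0.3,0],[0,0,0.09]],[[0,0.4,0],[0,0,0.12]],[[0,0.5,0],[0,0,0.15]],[[0,0.6,0],[0,0,0.2]],[[0,0.7,0],[0,0,0.25]],[[0,0.8,0],[0,0,0.296]],[[0,0.9,0],[0,0,0.296]],[[0,0.9,0],[0,0,0.296]]]'
python3 -c "
from h import *
go(.5821,-.1832,.046,-3)"
```

```text
clock: 12.4
position: [0.5048, -0.2138, 0.0665]
ee_rot: [0.725, 0.689, 0.0, 0.0]
ft_force: [-0.0, 0.2, -3.1]
grip_width: 0.236
grasp_force: 78.6
t 12.4 pos [ 0.5048 -0.2138  0.0665] shift [0.431 0.946 0.257] turn [ 0.001 -0.     0.003] F [-0.02  0.2  -3.13] w 0.236
```

```bash

python3 -m inch '[[[0.05,0.1,0],[0,0,0]],[[0.1,0.2,0],[0,0,0]],[[0.15,0.32,0],[0,0,0]],[[0.2,0.44,0],[0,0,0]],[[0.25,0.56,0],[0,0,0]],[[0.3,0.68,0],[0,0,0]],[[0.37,0.8,0.05],[0,0,0]],[[0.43,0.9,0.1],[0,0,0]],[[0.43,0.946,0.2],[0,0,0]],[[0.43,0.946,0.25],[0,0,0]]]'
python3 - <<'E'
from h import *
go(.5821,-.1832,.0365,-3)
a=shot('top','pics/t2.png');b=shot('scene','pics/s2.png')
x=cv2.resize(a[130:280,220:400],(720,600));y=cv2.resize(b[180:270,270:400],None,fx=5,fy=5)
cv2.imwrite('pics/pl.png',np.vstack([cv2.resize(a[150:270,220:400],(480,320)),cv2.resize(b[190:260,275:380],(480,280))]))
E
```

```text
clock: 13.4
position: [0.5811, -0.1836, 0.0452]
ee_rot: [0.725, 0.689, -0.0, -0.001]
ft_force: [0.2, 0.0, -3.3]
grip_width: 0.229
grasp_force: 78.6
t 13.4 pos [ 0.5811 -0.1836  0.0452] shift [0.006 0.013 0.108] turn [-0.002 -0.     0.001] F [ 0.19  0.04 -3.33] w 0.229
```

View pics/pl.png

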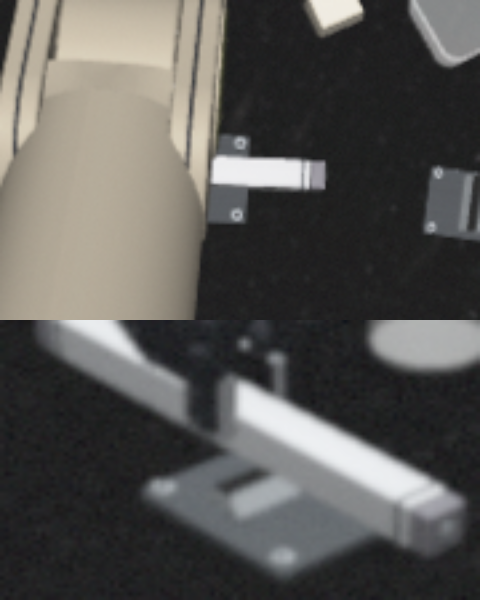

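The tube hangs level just over the crest (top view, tube end at (320,175)). Now I lower it gently.

```bash

python3 -m inch '[[[0,0,0.015],[0,0,0]],[[0,0,0.03],[0,0,0]],[[0,0,0.045],[0,0,0]],[[0,0,0.06],[0,0,0]],[[0,0,0.07],[0,0,0]],[[0,0,0.08],[0,0,0]],[[0,0,0.09],[0,0,0]],[[0,0,0.1],[0,0,0]],[[0,0,0.105],[0,0,0]],[[0,0,0.105],[0,0,0]]]'
python3 - <<'E'
from h import *
F=[]
for i in range(10): manip.camera('scene'); o=manip.get_obs(); F.append(o['ft_force'])
print(np.mean(F,0).round(2),o['position'])
E
```

```text
clock: 14.5
position: [0.5812, -0.1839, 0.038]
ee_rot: [0.725, 0.688, -0.0, -0.0]
ft_force: [-0.1, 0.1, -3.2]
grip_width: 0.236
grasp_force: 78.6
[-0.22  0.12 -2.64] [ 0.58125    -0.18393192  0.03816021]
```

```bash

python3 -m inch '[[[0,0,0.003],[0,0,0]],[[0,0,0.006],[0,0,0]],[[0,0,0.009],[0,0,0]],[[0,0,0.012],[0,0,0]],[[0,0,0.015],[0,0,0]],[[0,0,0.018],[0,0,0]],[[0,0,0.021],[0,0,0]],[[0,0,0.025],[0,0,0]],[[0,0,0.025],[0,0,0]],[[0,0,0.025],[0,0,0]]]'
python3 - <<'E'
from h import *
F=[]
for i in range(10): manip.camera('scene'); o=manip.get_obs(); F.append(o['ft_force'])
print(np.mean(F,0).round(2),o['position'])
E
```

```text
clock: 16.0
position: [0.5812, -0.1839, 0.0362]
ee_rot: [0.725, 0.688, -0.0, 0.0]
ft_force: [-1.7, 0.7, 0.0]
grip_width: 0.231
grasp_force: 78.8
[-1.    0.49 -0.4 ] [ 0.58125717 -0.18394145  0.03616507]
```

The crest now carries about 2.2 N. I open with the fingers staying around the tube, then look.

```bash

python3 -m inch '[[[0,0,0],[0,0,0]],[[0,0,0],[0,0,0]],[[0,0,0],[0,0,0]],[[0,0,0],[0,0,0]],[[0,0,0],[0,0,0]],[[0,0,0],[0,0,0]],[[0,0,0],[0,0,0]],[[0,0,0],[0,0,0]],[[0,0,0],[0,0,0]],[[0,0,0],[0,0,0]]]' 0.5 20
python3 - <<'E'
from h import *
go(.5821,-.1832,.0365,-3)
a=shot('top','pics/t3.png');b=shot('scene','pics/s3.png')
cv2.imwrite('pics/pl3.png',np.vstack([cv2.resize(a[150:270,220:400],(480,320)),cv2.resize(b[190:260,275:380],(480,280))]))
E
```

```text
clock: 17.5
position: [0.5812, -0.184, 0.0361]
ee_rot: [0.725, 0.688, 0.0, 0.0]
ft_force: [-0.1, 0.1, -0.0]
grip_width: 0.5
grasp_force: 0.0
t 17.5 pos [ 0.5812 -0.184   0.0361] shift [ 0.01   0.01  -0.004] turn [0. 0. 0.] F [-0.06  0.06 -0.01] w 0.5
```

View pics/pl3.png

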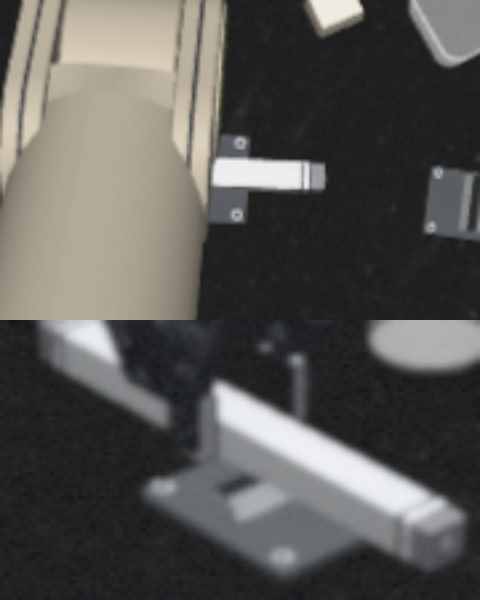

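The tube looks about level; I check by comparing how far each end moved between the held picture and this one.

```bash
cat >> h.py <<'E'
def ends(f,ref='pics/s2.png',c=(.5811,-.1836),z=.0385+.012,ya=-3):
    A=cv2.imread(ref,0);B=cv2.imread(f,0); a=np.radians(ya); d=np.array([-np.sin(a),np.cos(a)])
    for s in(1,-1):
        P=np.array([*(np.array(c)+s*.12*d),z]); u,v=proj('scene',P).round().astype(int)
        t=A[v-12:v+13,u-12:u+13]; w=B[v-32:v+33,u-32:u+33]
        m=cv2.matchTemplate(w,t,cv2.TM_CCOEFF_NORMED); _,q,_,l=cv2.minMaxLoc(m)
        y,x=l[1],l[0]; fx=fy=0
        if 0<x<40 and 0<y<40:
            par=lambda p,c,n:(p-n)/(2*(p-2*c+n)); fx=par(m[y,x-1],m[y,x],m[y,x+1]); fy=par(m[y-1,x],m[y,x],m[y+1,x])
        print('end',s,(u,v),'moved',round(x+fx-20,2),round(y+fy-20,2),'score',round(q,3),'px/mm down',((proj('scene',P-[0,0,.01])-proj('scene',P))/10).round(3))
E
python3 -c "
from h import *
ends('pics/s3.png')"
```

```text
end 1 (np.int64(289), np.int64(191)) moved -1.17 2.96 score 0.947 px/mm down [0.02  0.406]
end -1 (np.int64(369), np.int64(240)) moved -0.2 3.47 score 0.991 px/mm down [-0.016  0.435]
```

Both ends dropped evenly (7.3 and 8.0 mm), so the tube is level by itself. I retreat straight up.

```bash

python3 -m inch '[[[0,0,-0.03],[0,0,0]],[[0,0,-0.08],[0,0,0]],[[0,0,-0.15],[0,0,0]],[[0,0,-0.25],[0,0,0]],[[0,0,-0.35],[0,0,0]],[[0,0,-0.5],[0,0,0]],[[0,0,-0.65],[0,0,0]],[[0,0,-0.8],[0,0,0]],[[0,0,-0.95],[0,0,0]],[[0,0,-1],[0,0,0]]]'
python3 -m inch '[[[0,0,-0.2],[0,0,0]],[[0,0,-0.4],[0,0,0]],[[0,0,-0.6],[0,0,0]],[[0,0,-0.8],[0,0,0]],[[0,0,-1],[0,0,0]],[[0,0,-1],[0,0,0]],[[0,0,-1],[0,0,0]],[[0,0,-1],[0,0,0]],[[0,0,-1],[0,0,0]],[[0,0,-1],[0,0,0]]]'
python3 - <<'E'
from h import *
b=shot('scene','pics/s4.png'); ends('pics/s4.png'); ends('pics/s4.png','pics/s3.png')
cv2.imwrite('pics/pl4.png',cv2.resize(b[160:270,250:400],(750,550)))
E
```

```text
clock: 18.6
position: [0.582, -0.1841, 0.1181]
ee_rot: [0.725, 0.688, 0.001, 0.001]
ft_force: [0.0, 0.2, -0.7]
grip_width: 0.499
grasp_force: 0.0
clock: 19.6
position: [0.5809, -0.1839, 0.1955]
ee_rot: [0.725, 0.688, -0.0, -0.0]
ft_force: [0.2, -0.4, 0.3]
grip_width: 0.501
grasp_force: 0.0
end 1 (np.int64(289), np.int64(191)) moved 0.09 3.05 score 0.939 px/mm down [0.02  0.406]
end -1 (np.int64(369), np.int64(240)) moved -0.14 3.41 score 0.993 px/mm down [-0.016  0.435]
end 1 (np.int64(289), np.int64(191)) moved 0.76 -0.0 score 0.895 px/mm down [0.02  0.406]
end -1 (np.int64(369), np.int64(240)) moved 0.06 -0.02 score 0.999 px/mm down [-0.016  0.435]
```

View pics/pl4.png

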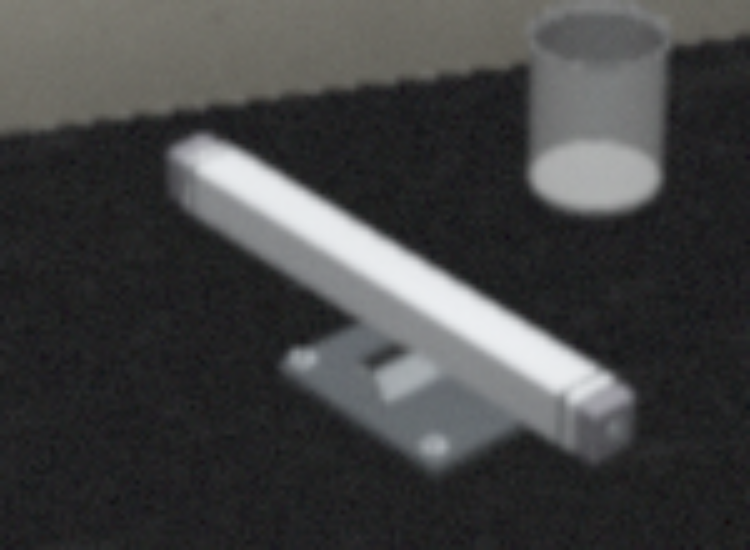

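The tube rests level on the crest with both ends free, unchanged since release, and the gripper is well clear. Handing in.

```bash
python3 -c "
from workcell import manip
print(manip.hand_in())"
```

```text
the job is handed in; nothing more can be done
None
```

The tube balances level by itself on the crest of the mid-sized block, so its centre of mass is about 21–22 mm from mid length, toward the robot's right (-y). The job was handed in at about 20 s, and no verdict was returned.

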